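# Load two pucks into the sample carousel

### The job

Load the sample carousel: its disc has four cups, two already hold a steel puck and two are empty. Put the two loose steel pucks from the bench into the two empty cups, one puck per cup, dropping each in so that it lies flat on the cup's floor. The grey hood leaves only the cup at the carousel's front open, so turn the disc by its upright pegs to bring each empty cup clear of the hood, and leave the disc standing still.

Things in the scene. Friction and masses are not known exactly. Their poses are not given: they have to be found in the camera images.
- puck_a_center (a point): one of the two loose bright steel pucks on the bench: a flat disc 56 mm in diameter and 24 mm high with a raised rim, about 0.4 kg, lying flat. This point is its centre, 12 mm above its underside; z is the disc's axis. It is gripped across its diameter from above.
- puck_a: the same puck; origin at the centre of its underside, z is its axis
- puck_b_center (a point): one of the two loose bright steel pucks on the bench: a flat disc 56 mm in diameter and 24 mm high with a raised rim, about 0.4 kg, lying flat. This point is its centre, 12 mm above its underside; z is the disc's axis. It is gripped across its diameter from above.
- puck_b: the same second puck; origin at the centre of its underside, z is its axis
- carousel: the sample carousel's fixed part, bolted down; origin on the vertical turning axis at bench height; its own -x points to its open front, roughly toward the robot. A flat grey hood (radius 90 mm, 70 to 76 mm above the bench, bolts and cap to 87 mm) hides the cups but is cut off straight 26 mm in front of the axis: what lies farther to -x is open from above. A cup 45 degrees off the front is blocked.
- force_stand: a heavy bench test stand to the right of the carousel, an obstacle only: fixed in the same place every time, base 90 mm high (plates on it to 112 mm) reaching from x = 0.49 away from the robot and from y = -0.075 to y = -0.375, with a tall column on it. A puck may lie just in front of it: go round its front.
- carousel_front (a point): the loading point: fixed point on the carousel, 60 mm in front of its axis and 54 mm above the bench (height of the cup rims); a cup standing at the front has its axis here
- rotor (a joint): angle in rad of the carousel's turning aluminium disc (radius 130 mm, top 34 mm above the bench), positive counterclockwise seen from above. It turns freely both ways (friction 0.03 N m) and stays where it is left. At 0, cup_0 is at the front; at -1.571, cup_1 is at the front; at -3.142 cup_2, at -4.712 cup_3 (whole turns added or taken away make no difference).
- cup_0 (a point): one of four black cups on the turning disc; this one starts empty. Inside diameter 65 mm (slightly wider at the mouth), inner floor 4 mm above the disc, rim 16 mm above the inner floor, cup axis 60 mm from the carousel's axis. This point is the centre of the inner floor, 38 mm above the bench; it turns with the disc.
- cup_1 (a point): one of four black cups on the turning disc; this one starts empty and is the next after cup_0 counterclockwise seen from above. Inside diameter 65 mm (slightly wider at the mouth), inner floor 4 mm above the disc, rim 16 mm above the inner floor, cup axis 60 mm from the carousel's axis. This point is the centre of the inner floor, 38 mm above the bench; it turns with the disc.
- peg_0 (a point): centre of the top of one of four round upright steel pegs on the disc's edge, each half-way between two cups: 14 mm in diameter with a 22 mm collar round its lowest 6 mm, 47 mm tall from the disc (top 81 mm above the bench), 116 mm from the turning axis, outside the hood. This one lies 45 degrees counterclockwise (from above) of cup_0. It can be pinched or pushed to turn the disc.
- peg_1 (a point): centre of the top of one of four round upright steel pegs on the disc's edge, each half-way between two cups: 14 mm in diameter with a 22 mm collar round its lowest 6 mm, 47 mm tall from the disc (top 81 mm above the bench), 116 mm from the turning axis, outside the hood. This one lies 45 degrees counterclockwise (from above) of cup_1. It can be pinched or pushed to turn the disc.
- peg_2 (a point): centre of the top of one of four round upright steel pegs on the disc's edge, each half-way between two cups: 14 mm in diameter with a 22 mm collar round its lowest 6 mm, 47 mm tall from the disc (top 81 mm above the bench), 116 mm from the turning axis, outside the hood. This one lies 45 degrees counterclockwise (from above) of cup_2. It can be pinched or pushed to turn the disc.
- peg_3 (a point): centre of the top of one of four round upright steel pegs on the disc's edge, each half-way between two cups: 14 mm in diameter with a 22 mm collar round its lowest 6 mm, 47 mm tall from the disc (top 81 mm above the bench), 116 mm from the turning axis, outside the hood. This one lies 45 degrees counterclockwise (from above) of cup_3. It can be pinched or pushed to turn the disc.

How it is judged:
By the outcome, as a careful person would: the job done as asked, in the order asked, and still so for the second after the job is handed in, with the robot touching nothing.
It also fails if it takes over 67 s, if anything falls off the work surface, if the arm or the gripper's body presses on something with over 40 N, if the wrist force passes 120 N, or if a joint passes its speed limit or range.

### The arm

A 6-joint arm with a two-finger parallel gripper is mounted at the origin on a cart in front of the work surface, level with it; the furniture and walls round the work are solid. World frame = base frame: x ahead of the robot, y to its left, z up, the work surface at z = 0. Lengths are in m, angles in rad, forces in N, time in s.
With the tool pointing down it reaches from about 0.3 to 0.875 m from the base axis. Payload 6.4 kg.
Tool frame: the origin (TCP) lies midway between the tips of the shut fingers; the grasp point (between the pads) lies tcp_to_grasp behind it (tcp_to_grasp is the distance from the TCP to the grasp point, in m); z points along the fingers, x is the direction in which the jaws open and shut, and the axes are right-handed (so a half turn about z gives the same grasp; the last joint's range is limited). The gripper opens to 85 mm and grips with 20 to 120 N. Pads are 22 mm wide; open, the fingers measure 114 mm over their backs; the gripper's body (76 mm by 85 mm) begins 54 mm behind the grasp point. The pads swing forward as they close: fully open they stand 13 mm farther back than shut.
Start: joints at [0.947, 0.181, 1.607, -0, 1.354, -0.206], TCP at [0.233, 0.526, 0.2] pointing down, gripper open.
Joint ranges: [-2.99, 2.99], [-0.89, 2.07], [0.3, 2.58], [-1.14, 4.28], [0, 2.63], [-3.12, 3.12]. Speed limits (rad/s): [2.57, 2.57, 3.01, 3.14, 3.14, 3.14].

### API

Orientations are given as a rotation vector (axis times angle).
In Python, from bench import get_obs, snapshot, close_job, tcp_to_grasp gives the robot as it stands.
- The arm moves only by the tool move_arm, never from a script. Its argument "plan" is a list of rows, each a list of 4 numbers: the shift along the tool's x, y, z in mm, then the turn about the tool's z in degrees. In form: [[tx, ty, tz, spin], ...]. A call has 1 to 10 rows; each row is the pose to reach, as a shift and turn from the pose measured when the call began, along the tool's axes at that moment; what a row does not reach only later rows make up. A row lasts 1/8 s, in which the tool goes at most 62.5 mm and 10.7 degrees, less where a joint would pass 70% of its speed; a pose out of reach is approached as far as the arm can. A call with a gripper value outside its range is refused whole. "fingers" is the opening, from 0 (shut) to 1 (fully open), set as the call begins (left out, the last holds). The fingers move at their own pace and stop on an object; "grip_force" is the grip in N (left out, the last holds). Time passes only in rows, so rows that repeat a pose let the fingers close. It gives the time, the measured TCP pose, the force and the opening at its end, in the units of the state.
- get_obs(): the state, without advancing time (a new reading comes with each control period).
- snapshot(name): name is "scene" or "top"; returns a dict with "image" (480x640x3 uint8, red, green, blue), "fx", "fy", "cx", "cy" (pixels), "rvec" (rotation vector, rad) and "tvec" (3), from world to camera coordinates, as OpenCV has them. Camera axes: x right, y down, z forward; pixel columns grow to the right and rows downward; lengths in m; the calibration is good to about 2 mm. A picture is of the moment at which its call begins. There is no depth.
- close_job(): hands the job in, once; it reports no verdict.
The state is a dict: "time_s": time; "joint_pos": joint angles; "joint_velocities": joint speeds; "effort": joint torques, N m; "eef_pos": TCP position; "tool_rot": TCP orientation; "ft_force": force on the tool from outside, world axes, zero at the start; "ft_torque": the same for the moment, N m; "grip_width": finger opening in m.
Only numpy, scipy, OpenCV 4.12 (cv2) and the standard library are available. Lean on these libraries where they do the work, as an engineer would, in place of code of your own. Each camera call takes 0.05 s, during which the arm holds its last target. There are 200 camera calls.

## Working session

There is one attempt and no reset: what is moved stays moved. The work goes in short steps, Python scripts to look and compute and a tool call to move; the robot and the scene stay as the last step left them, time stands still between calls to the robot, and variables do not carry over. Pictures are saved under pics/ and viewed, about 8 in all and at most 12, crops included, and the job is handed in when it is done.

Besides the shell and the picture viewer there is one more tool, called after "Call:" by a JSON object that holds its "api" and its "payload". move_arm: Moves the arm, as the interface text tells. Its arguments: {"type":"object","properties":{"plan":{"type":"array"},"fingers":{"type":"number"},"grip_force":{"type":"number"}},"required":["plan"]}

```bash
mkdir -p pics
cat > h.py <<'E'
import numpy as np,cv2
from bench import get_obs,snapshot,close_job,tcp_to_grasp
def cam(n):
    s=snapshot(n);K=np.array([[s['fx'],0,s['cx']],[0,s['fy'],s['cy']],[0,0,1]]);R=cv2.Rodrigues(np.array(s['rvec'],float))[0]
    return s['image'],K,R,np.array(s['tvec'],float)
def ray(c,u,v,z):
    _,K,R,t=c;d=R.T@np.linalg.inv(K)@np.array([u,v,1.]);o=-R.T@t
    return o+d*(z-o[2])/d[2]
def proj(c,P):
    _,K,R,t=c;p=(R@np.atleast_2d(P).T+t[:,None]);p=K@p;return (p[:2]/p[2]).T
def save(im,n): cv2.imwrite('pics/'+n,im[...,::-1])
E
python3 - <<'E'
from h import *
for n in('scene','top'):
    c=cam(n);save(c[0],n+'0.png');print(n,-c[2].T@c[3],c[1][0,0],c[2])
    np.savez(n+'0.npz',im=c[0],K=c[1],R=c[2],t=c[3])
o=get_obs();print(o,tcp_to_grasp)
E
```

```text
scene [-0.0009372  -0.76613712  0.56540777] 545.6743396337735 [[ 0.83621244 -0.54828202  0.01164368]
 [-0.23734651 -0.38096629 -0.8936058 ]
 [ 0.49438384  0.7444807  -0.44870158]]
top [0.27688734 0.0627894  1.47021249] 612.3190758650325 [[ 0.01260211 -0.99990799 -0.00502048]
 [-0.98095033 -0.01138949 -0.19392454]
 [ 0.19384952  0.0073687  -0.9810036 ]]
{'time_s': 0.1, 'joint_pos': array([ 9.46695082e-01,  1.81500241e-01,  1.60787742e+00,  1.82218089e-05,
        1.35379275e+00, -2.06300552e-01]), 'joint_velocities': array([-0.00044521, -0.00135846, -0.0031384 ,  0.00044619, -0.00092198,
        0.00086718]), 'effort': array([ 7.86772907e-04, -4.45871472e+01, -3.52242029e+01, -2.19218978e-04,
        4.08667984e-03, -2.46593248e-05]), 'eef_pos': array([0.2329702 , 0.52511227, 0.19937023]), 'tool_rot': array([ 2.63337637e+00,  1.71214655e+00, -2.32013942e-03]), 'ft_force': array([0.50053726, 0.31448524, 0.50259472]), 'ft_torque': array([-0.01086996,  0.02659626, -0.03520656]), 'grip_width': 0.08550182403611284} 0.0187
```

View pics/scene0.png

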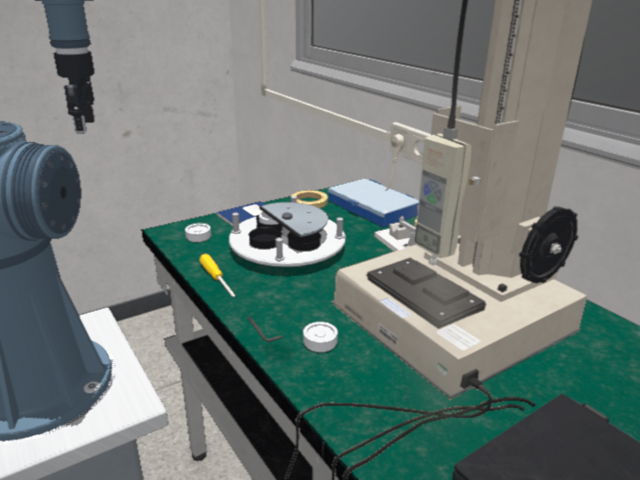

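View pics/top0.png

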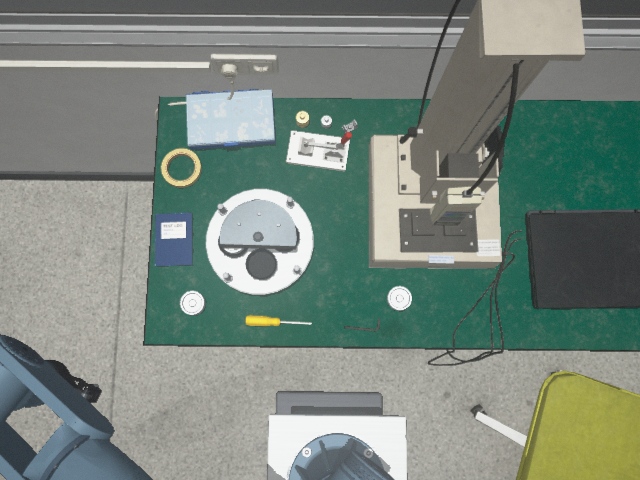

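The scene shows pucks at top-view pixels (192,302) and (400,298), the carousel disc at (259,242), and a black cup near the front at (262,264). Next I measure these more closely.

```bash
cat >> h.py <<'E'
def load(n):
    d=np.load(n);return d['im'],d['K'],d['R'],d['t']
def blobs(c,z,amin=300,thr=150):
    im=c[0].astype(int);g=((im.min(2)>thr)&(im.max(2)-im.min(2)<40)).astype(np.uint8)
    r=[]
    for k in cv2.findContours(g,cv2.RETR_EXTERNAL,cv2.CHAIN_APPROX_NONE)[0]:
        a=cv2.contourArea(k)
        if a>amin:
            (x,y),ax,an=cv2.fitEllipse(cv2.convexHull(k)) if len(cv2.convexHull(k))>5 else ((0,0),(0,0),0); r.append((round(a),round(x,1),round(y,1),np.round(ax,1),np.round(ray(c,x,y,z),4)))
    return r
E
python3 - <<'E'
from h import *
for n in('top','scene'):
    c=load(n+'0.npz')
    for z in (.024,.034):
        for b in blobs(c,z):
            if b[0]<15000 and 0.2<b[4][0]<0.8 and abs(b[4][1])<.5: print(n,z,b)
c=load('top0.npz');a=cv2.resize(c[0][180:310,190:330],None,fx=4,fy=4,interpolation=cv2.INTER_CUBIC)
save(a,'crop0.png')
E
```

```text
top 0.024 (424, 191.5, 302.2, array([23.6, 24.3]), array([0.4058, 0.3428, 0.024 ]))
top 0.024 (426, 399.3, 297.7, array([23.5, 24.3]), array([ 0.4223, -0.1475,  0.024 ]))
top 0.024 (373, 172.6, 229.9, array([16.9, 53.3]), array([0.5797, 0.3971, 0.024 ]))
top 0.024 (8802, 259.2, 241.1, array([106. , 107.8]), array([0.5546, 0.187 , 0.024 ]))
top 0.024 (736, 407.9, 173.0, array([21.8, 84.6]), array([ 0.7293, -0.1738,  0.024 ]))
top 0.024 (5828, 426.5, 202.8, array([141.3, 167.7]), array([ 0.6543, -0.2177,  0.024 ]))
top 0.024 (1697, 316.7, 150.4, array([39. , 77.5]), array([0.7851, 0.0509, 0.024 ]))
top 0.034 (424, 191.5, 302.2, array([23.6, 24.3]), array([0.4049, 0.3409, 0.034 ]))
top 0.034 (426, 399.3, 297.7, array([23.5, 24.3]), array([ 0.4213, -0.146 ,  0.034 ]))
top 0.034 (373, 172.6, 229.9, array([16.9, 53.3]), array([0.5776, 0.3947, 0.034 ]))
top 0.034 (8802, 259.2, 241.1, array([106. , 107.8]), array([0.5526, 0.1862, 0.034 ]))
top 0.034 (736, 407.9, 173.0, array([21.8, 84.6]), array([ 0.7261, -0.1722,  0.034 ]))
top 0.034 (5828, 426.5, 202.8, array([141.3, 167.7]), array([ 0.6517, -0.2157,  0.034 ]))
top 0.034 (1697, 316.7, 150.4, array([39. , 77.5]), array([0.7815, 0.0509, 0.034 ]))
scene 0.024 (590, 319.6, 335.2, array([29.3, 34.7]), array([ 0.4133, -0.1533,  0.024 ]))
scene 0.024 (11868, 506.1, 317.0, array([111. , 367.9]), array([ 0.7195, -0.2838,  0.024 ]))
scene 0.024 (3174, 287.0, 234.3, array([ 62.6, 115.1]), array([0.5626, 0.2078, 0.024 ]))
scene 0.034 (590, 319.6, 335.2, array([29.3, 34.7]), array([ 0.4056, -0.1646,  0.034 ]))
scene 0.034 (981, 477.4, 268.4, array([ 35., 112.]), array([ 0.7961, -0.1472,  0.034 ]))
scene 0.034 (11868, 506.1, 317.0, array([111. , 367.9]), array([ 0.7062, -0.2927,  0.034 ]))
scene 0.034 (3174, 287.0, 234.3, array([ 62.6, 115.1]), array([0.5522, 0.1898, 0.034 ]))
```

View pics/crop0.png

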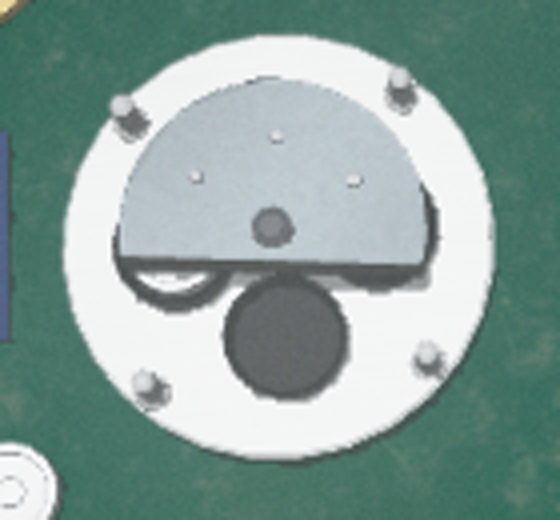

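The crop shows the front cup empty at crop (286,337) and slightly off-centre. The left cup holds a puck and the right cup is empty. Pegs are at (123,105), (399,76), (142,378) and (428,348).

Run:
```python
from h import *
c=load('top0.npz')
f=lambda x,y,z:ray(c,(x+.5)/4-.5+190,(y+.5)/4-.5+180,z)
P=np.array([f(x,y,.081) for x,y in((123,103),(399,76),(143,378),(428,347))]);print(P)
C=np.array([.5526,.1862]);C2=P.mean(0)[:2];print('ctr pegs',C2)
cap=f(272,227,.087);print('cap',cap)
a=f(120,257,.076);b=f(418,264,.076);d=a-b;print('edge',a,b,'yaw',np.degrees(np.arctan2(-d[0],d[1])), 'edge dist',np.linalg.norm(d))
for q in P: print(np.degrees(np.arctan2(*(q[:2]-C)[::-1])),np.linalg.norm(q[:2]-C))
cup=f(286,337,.054);print('cup',cup,np.degrees(np.arctan2(*(cup[:2]-C)[::-1])),np.linalg.norm(cup[:2]-C))
im=c[0].astype(int)
```

```text
[[0.62765313 0.2752951  0.081     ]
 [0.64577448 0.11416293 0.081     ]
 [0.46579001 0.25739102 0.081     ]
 [0.48563076 0.09466098 0.081     ]]
ctr pegs [0.55621209 0.18537751]
cap [0.55351522 0.18552012 0.087     ]
edge [0.53696089 0.27413538 0.076     ] [0.53485146 0.10132645 0.076     ] yaw -0.6993595441072087 edge dist 0.17282180657521476
49.8894337315735 0.11649424410729643
-37.70910324899679 0.11777445825917328
140.64555377549593 0.112268141382266
-126.18891302834487 0.11342077247821224
cup [0.49461104 0.17841833 0.054     ] -172.35700918347817 0.05850874873178154
```

Call:
{"api": "move_arm", "payload": {"plan": [[-10,23,10,-2],[-29,70,30,-7],[-48,116,50,-12],[-67,162,69,-17],[-86,208,89,-22],[-96,232,99,-24],[-96,232,99,-24],[-96,232,99,-24]], "fingers": 1, "grip_force": 60}}

```text
time_s: 1.1
eef_pos: [0.4056, 0.3435, 0.1005]
tool_rot: [-2.221, -2.222, 0.003]
ft_force: [0.4, -0.3, 0.5]
grip_width: 0.0852
```

Call:
{"api": "move_arm", "payload": {"plan": [[0,0,30,0],[0,0,65,0],[0,0,90,0],[0,0,99,0],[0,0,99,0]]}}

```text
time_s: 1.72
eef_pos: [0.405, 0.344, 0.0017]
tool_rot: [-2.22, -2.223, 0.003]
ft_force: [0.2, -0.2, 0.6]
grip_width: 0.0855
```

Call:
{"api": "move_arm", "payload": {"plan": [[0,0,0,0],[0,0,0,0],[0,0,0,0],[0,0,0,0],[0,0,0,0],[0,0,0,0]], "fingers": 0}}

```text
time_s: 2.48
eef_pos: [0.405, 0.3439, 0.0017]
tool_rot: [-2.22, -2.223, 0.003]
ft_force: [-0.3, -0.4, 0.4]
grip_width: -0.0003
```

Run:
```python
from h import *
c=cam('scene');p=proj(c,get_obs()['eef_pos'])[0];print(p)
x,y=map(int,p);save(cv2.resize(c[0][y-70:y+50,x-80:x+80],None,fx=4,fy=4,interpolation=cv2.INTER_CUBIC),'g1.png')
```

```text
[199.61620672 236.89091439]
```

View pics/g1.png

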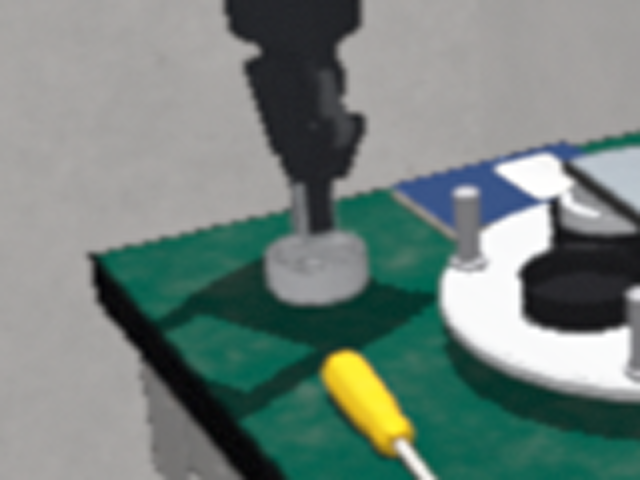

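The fingers shut completely on top of the puck, so they ride higher than I assumed. I'll raise first, then open, and calibrate the tip height from the image.

Call:
{"api": "move_arm", "payload": {"plan": [[0,0,-20,0],[0,0,-40,0],[0,0,-40,0]]}}

```text
time_s: 2.9
eef_pos: [0.4064, 0.3447, 0.0431]
tool_rot: [2.219, 2.222, 0.002]
ft_force: [0.1, 0.9, -0.1]
grip_width: 0.0002
```

Call:
{"api": "move_arm", "payload": {"plan": [[0,0,0,0],[0,0,0,0],[0,0,0,0],[0,0,0,0],[0,0,0,0],[0,0,0,0]], "fingers": 1}}

```text
time_s: 3.65
eef_pos: [0.4064, 0.3447, 0.043]
tool_rot: [2.219, 2.223, 0.002]
ft_force: [1.2, -0.2, -0.4]
grip_width: 0.0851
```

Run:
```python
from h import *
c=cam('scene');e=get_obs()['eef_pos'];print(e)
a=[]
im=c[0].copy()
for k in (-.045,.045):
  for dz in (0,.013): 
    p=proj(c,e+[0,k,dz])[0];print(p);cv2.circle(im,tuple(int(round(v)) for v in p),1,(255,0,0),-1)
x,y=map(int,proj(c,e)[0]);A=cv2.resize(im[y-70:y+50,x-80:x+80],None,fx=4,fy=4,interpolation=cv2.INTER_CUBIC)
c=cam('top');x,y=map(int,proj(c,e)[0]);B=cv2.resize(c[0][y-50:y+50,x-80:x+80],None,fx=4,fy=4,interpolation=cv2.INTER_CUBIC)
save(np.vstack([A[:380],B])[:600] if 0 else np.hstack([cv2.resize(A,(440,330)),cv2.resize(B,(360,330))]),'g2.png')
print([b for b in blobs(c,.024,200) if b[1]<230 and b[2]>260])
```

```text
[0.40639467 0.34470016 0.0430728 ]
[206.27099073 227.50868259]
[205.80970191 222.25112952]
[191.23124702 213.90035443]
[190.72592529 208.85427901]
[(39363, 78.1, 330.1, array([287.1, 340.9]), array([0.3374, 0.6056, 0.024 ]))]
```

View pics/g2.png

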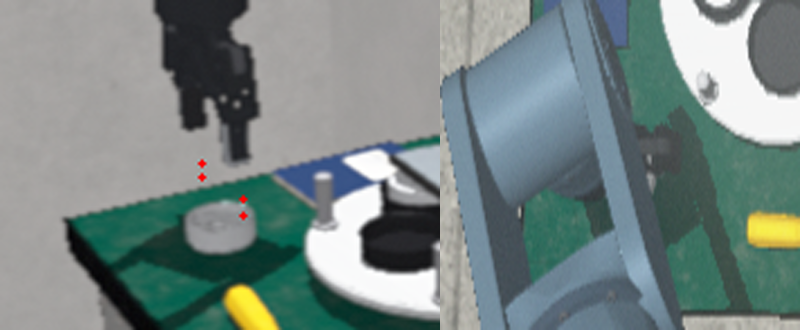

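The image shows the open tips about 30 mm higher than the reported TCP implies (crop (235,163) against the predicted (243,198)). I'll descend partway and measure again.

Call:
{"api": "move_arm", "payload": {"plan": [[-1,0,20,0],[-1,0,41,0],[-1,0,41,0]]}}

```text
time_s: 4.12
eef_pos: [0.405, 0.3429, 0.0006]
tool_rot: [-2.22, -2.223, 0.003]
ft_force: [0.0, -0.8, -0.4]
grip_width: 0.0858
```

Run:
```python
from h import *
c0=load('scene0.npz');p=proj(c0,[[.233,.5251,.1994],[.233,.5251,.2124]]);print('start',p)
c=cam('scene');o=get_obs();e=o['eef_pos'];print(e,o['joint_pos'])
x,y=map(int,proj(c,e)[0]);print(x,y)
A=cv2.resize(c[0][y-60:y+30,x-60:x+60],None,fx=4,fy=4,interpolation=cv2.INTER_CUBIC)
B=cv2.resize(c0[0][80:160,40:120],(320,320),interpolation=cv2.INTER_CUBIC)
B=np.vstack([B,np.zeros((40,320,3),np.uint8)])
save(np.hstack([A,B]),'g3.png')
```

```text
start [[ 90.06056064 146.58820328]
 [ 89.0550034  140.99936465]]
[0.40588735 0.34345423 0.00170451] [ 4.79011770e-01  3.57223939e-01  1.84365754e+00 -2.67692350e-04
  9.40854394e-01 -1.09303788e+00]
200 236
```

View pics/g3.png

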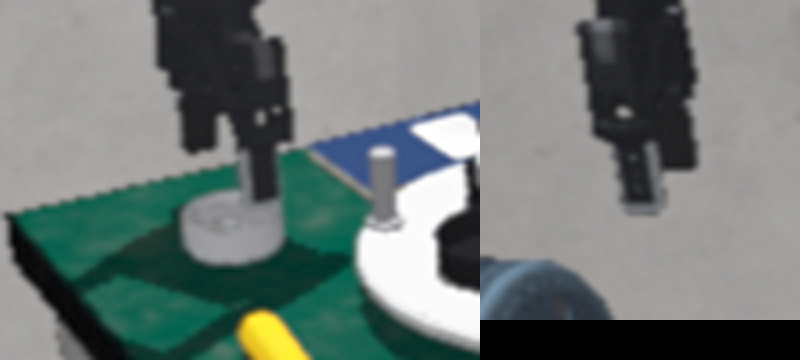

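The near finger's tip at crop (262,203) sits about 22 mm above the puck's top edge, confirming the ~30 mm height offset. The jaws line up correctly in plan. I'll go lower in watched steps.

Call:
{"api": "move_arm", "payload": {"plan": [[0,0,8,0],[0,0,16,0],[0,0,24,0],[0,0,24,0]]}}

```text
time_s: 4.68
eef_pos: [0.4052, 0.3431, -0.0231]
tool_rot: [-2.22, -2.223, 0.003]
ft_force: [-0.8, 0.6, 0.2]
grip_width: 0.0856
```

Run:
```python
from h import *
c=cam('scene');o=get_obs();e=o['eef_pos'];print(e,o['ft_force'])
A=cv2.resize(c[0][180:270,140:260],None,fx=5,fy=5,interpolation=cv2.INTER_CUBIC)
save(A,'g4.png')
```

```text
[ 0.40558061  0.34326172 -0.02270555] [0.71015213 0.25603257 0.14939127]
```

View pics/g4.png

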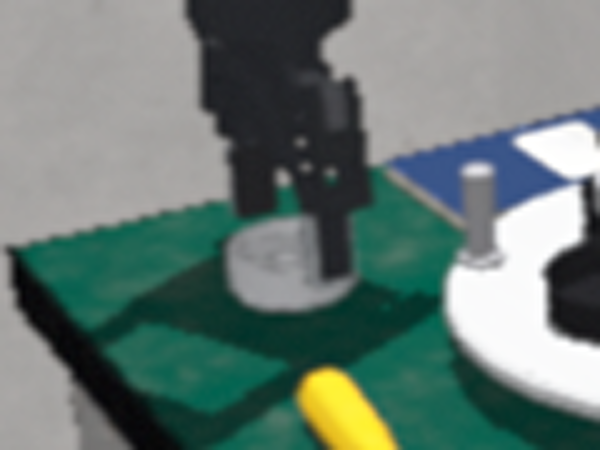

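Fingertip is now at about puck-top height (crop (335,277)), with no contact force. I'll go 10 mm lower, then close.

Call:
{"api": "move_arm", "payload": {"plan": [[0,0,5,0],[0,0,10,0],[0,0,10,0]]}}

```text
time_s: 5.1
eef_pos: [0.4051, 0.343, -0.0332]
tool_rot: [-2.22, -2.223, 0.003]
ft_force: [0.0, 0.5, -0.1]
grip_width: 0.0856
```

Call:
{"api": "move_arm", "payload": {"plan": [[0,0,0,0],[0,0,0,0],[0,0,0,0],[0,0,0,0],[0,0,0,0]], "fingers": 0}}

```text
time_s: 5.72
eef_pos: [0.4055, 0.3436, -0.0323]
tool_rot: [-2.219, -2.223, 0.001]
ft_force: [-2.9, 0.1, 7.1]
grip_width: 0.0542
```

Call:
{"api": "move_arm", "payload": {"plan": [[0,0,-15,0],[0,0,-40,0],[0,0,-80,0],[0,0,-120,0],[0,0,-120,0]]}}

```text
time_s: 6.35
eef_pos: [0.4081, 0.3449, 0.0916]
tool_rot: [2.218, 2.222, 0.01]
ft_force: [0.2, 0.6, -4.3]
grip_width: 0.054
```

Run:
```python
from h import *
c=cam('scene');o=get_obs();e=o['eef_pos'];print(e,o['ft_force'],o['grip_width'])
x,y=map(int,proj(c,e+[0,0,.03])[0]);print(x,y)
A=cv2.resize(c[0][y-50:y+40,x-60:x+60],None,fx=5,fy=5,interpolation=cv2.INTER_CUBIC)
save(A,'g5.png')
```

```text
[0.40646192 0.34401158 0.08918155] [-0.29459565 -0.26258597 -4.71988161] 0.05432246943236813
195 189
```

View pics/g5.png

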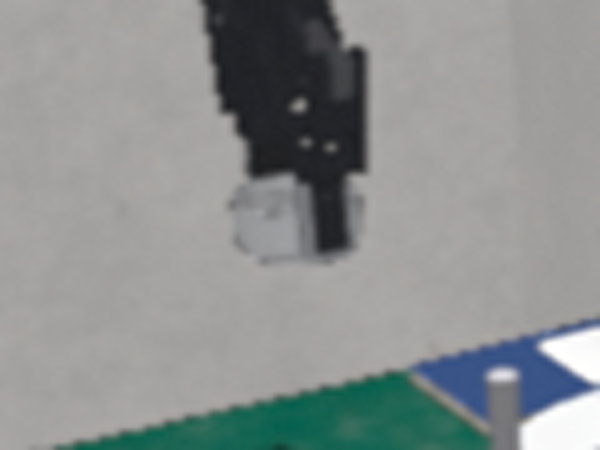

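Puck is lifted level (4.3 N), but the tips reach nearly to its underside. I'll set it down and regrip 6 mm higher so it can be lowered into the cup.

Call:
{"api": "move_arm", "payload": {"plan": [[0,0,40,0],[0,0,80,0],[0,0,108,0],[0,0,116,0],[0,0,119,0],[0,0,119,0]]}}

```text
time_s: 7.15
eef_pos: [0.4072, 0.3445, -0.0292]
tool_rot: [2.219, 2.223, 0.005]
ft_force: [-0.3, 0.1, -3.7]
grip_width: 0.0539
```

Call:
{"api": "move_arm", "payload": {"plan": [[0,0,0,0],[0,0,0,0],[0,0,-6,0],[0,0,-6,0]], "fingers": 0.85}}

```text
time_s: 7.65
eef_pos: [0.408, 0.3449, -0.0222]
tool_rot: [2.219, 2.222, 0.008]
ft_force: [-0.0, -0.4, -0.1]
grip_width: 0.0729
```

Call:
{"api": "move_arm", "payload": {"plan": [[0,0,0,0],[0,0,0,0],[0,0,0,0],[0,0,0,0],[0,0,0,0]], "fingers": 0}}

```text
time_s: 8.28
eef_pos: [0.4081, 0.3448, -0.0213]
tool_rot: [2.218, 2.222, 0.007]
ft_force: [-2.9, -3.0, 8.9]
grip_width: 0.0534
```

Call:
{"api": "move_arm", "payload": {"plan": [[0,0,-30,0],[0,0,-75,0],[0,0,-110,0],[-40,20,-110,0],[-90,46,-110,0],[-140,72,-110,0],[-166,86,-110,0],[-166,86,-100,0],[-166,86,-85,0],[-166,86,-85,0]]}}

```text
time_s: 9.52
eef_pos: [0.4913, 0.1794, 0.0613]
tool_rot: [-2.217, -2.224, -0.001]
ft_force: [0.2, 1.1, -3.6]
grip_width: 0.0533
```

Run:
```python
from h import *
o=get_obs();e=o['eef_pos'];print(e,o['ft_force'],o['grip_width'])
c=cam('scene');T=cam('top')
pb=e+[0,0,0.0215]; print('puck bottom',pb, proj(c,pb),proj(T,pb+[0,0,.024]))
A=cv2.resize(c[0][180:280,210:350],(560,400),interpolation=cv2.INTER_CUBIC)
B=cv2.resize(T[0][200:300,220:280],(240,400),interpolation=cv2.INTER_CUBIC)
save(np.hstack([A,B]),'p1.png')
```

```text
[0.49126715 0.17940809 0.06129466] [ 0.19440436  1.13551776 -3.57958899] 0.05325708572244604
puck bottom [0.49126715 0.17940809 0.08279466] [[264.45276852 222.01049212]] [[258.8316094  261.75296803]]
```

View pics/p1.png

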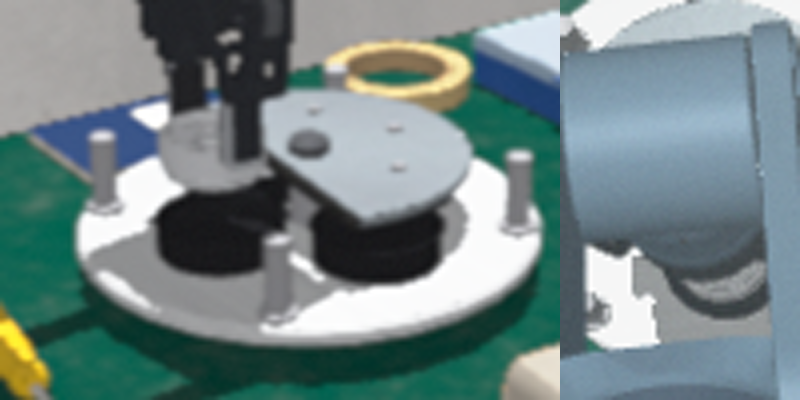

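The held puck is above the front cup, with its left edge at crop x=158 and bottom at y=193. The hood is clear. I'll check the alignment numerically.

Run:
```python
from h import *
c=load('scene0.npz');T=load('top0.npz')
a=np.linspace(0,6.283,200);
def ring(x,y,z,r=.028): return np.c_[x+r*np.cos(a),y+r*np.sin(a),z+0*a]
for x,y in((.4913,.1794),(.494,.178)):
  for zb in(.0775,.0828):
    q=np.vstack([proj(c,ring(x,y,zb)),proj(c,ring(x,y,zb+.024))]);t=np.vstack([proj(T,ring(x,y,zb)),proj(T,ring(x,y,zb+.024))])
    f=lambda u,v:((u-209.5)*4,(v-179.5)*4)
    print(x,y,zb,'left',f(q[:,0].min(),0)[0],'right',f(q[:,0].max(),0)[0],'bot',f(0,q[:,1].max())[1],'top',f(0,q[:,1].min())[1],'topview bottom row',(t[:,1].max()-199.5)*4, 'right col',560+(t[:,0].max()-219.5)*4)
q=proj(c,ring(.494,.178,.054,.036));print('cup left',(q[:,0].min()-209.5)*4,'right',(q[:,0].max()-209.5)*4,'bot',(q[:,1].max()-179.5)*4)
```

```text
0.4913 0.1794 0.0775 left 165.52387186181227 right 272.71492127273814 bot 201.41642942697376 top 117.09790447317698 topview bottom row 305.2591460069382 right col 770.1470034839706
0.4913 0.1794 0.0828 left 165.09254451318634 right 272.5081589845611 bot 192.22539704720168 top 108.04286131567164 topview bottom row 304.0160700543229 right col 769.5922485208253
0.494 0.178 0.0775 left 171.31915887447815 right 278.4055829073209 bot 201.2248720292871 top 116.93360655414472 topview bottom row 300.6109668242989 right col 772.6893154514262
0.494 0.178 0.0828 left 170.9002097935347 right 278.2104774169504 bot 192.0358002871477 top 107.88047998247168 topview bottom row 299.351066758609 right col 772.1441785423465
cup left 160.02808557615685 right 294.10213041125485 bot 248.26726561054818
```

Call:
{"api": "move_arm", "payload": {"plan": [[-1,4,0,0],[-1,4,10,0],[-1,4,20,0],[-1,4,24,0],[-1,4,27,0],[-1,4,29,0],[-1,4,29,0]]}}

```text
time_s: 10.5
eef_pos: [0.4971, 0.1787, 0.034]
tool_rot: [2.217, 2.225, 0.006]
ft_force: [0.3, -0.2, -4.2]
grip_width: 0.0535
```

Call:
{"api": "move_arm", "payload": {"plan": [[0,0,1,0],[0,0,2,0],[0,0,3,0],[0,0,4,0],[0,0,4,0]]}}

```text
time_s: 11.12
eef_pos: [0.497, 0.1787, 0.0299]
tool_rot: [2.217, 2.225, 0.005]
ft_force: [-0.1, 0.3, -4.3]
grip_width: 0.0531
```

Call:
{"api": "move_arm", "payload": {"plan": [[0,0,1,0],[0,0,2,0],[0,0,3,0],[0,0,4,0],[0,0,5,0],[0,0,5,0]]}}

```text
time_s: 11.88
eef_pos: [0.4969, 0.1787, 0.0248]
tool_rot: [2.217, 2.225, 0.005]
ft_force: [-0.5, 1.0, -3.4]
grip_width: 0.0535
```

Run:
```python
from h import *
o=get_obs();e=o['eef_pos'];print(e,o['ft_force'],o['ft_torque'])
c=cam('scene');T=cam('top')
A=cv2.resize(c[0][180:260,220:320],(600,480),interpolation=cv2.INTER_CUBIC)
B=cv2.resize(T[0][240:290,230:280],(200,200),interpolation=cv2.INTER_CUBIC)
B=np.vstack([B,np.zeros((280,200,3),np.uint8)])
save(np.hstack([A,B]),'p2.png')
```

```text
[0.49694566 0.17865152 0.02482355] [-0.45399691  1.00909814 -3.4317536 ] [ 0.06969881  0.01369648 -0.00452148]
```

View pics/p2.png

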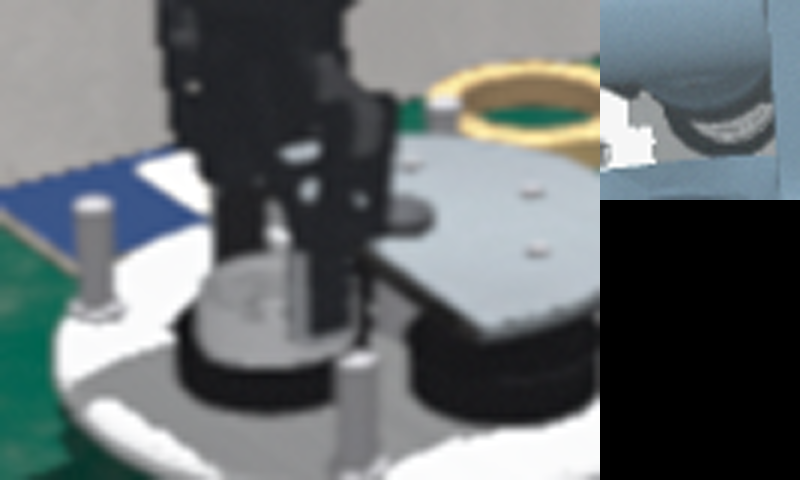

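The puck's lower part is inside the cup (crop (270,320)) with the tips above the rim. Releasing.

Call:
{"api": "move_arm", "payload": {"plan": [[0,0,0,0],[0,0,0,0],[0,0,0,0],[0,0,0,0],[0,0,-30,0],[0,0,-70,0],[0,0,-100,0],[0,0,-100,0]], "fingers": 1}}

```text
time_s: 12.98
eef_pos: [0.499, 0.1788, 0.1278]
tool_rot: [2.215, 2.222, 0.012]
ft_force: [0.1, 1.1, -0.2]
grip_width: 0.0851
```

Call:
{"api": "move_arm", "payload": {"plan": [[-20,-3,0,-10],[-50,-9,0,-20],[-85,-15,0,-30],[-85,-15,0,-40],[-85,-15,0,-50],[-85,-15,0,-53],[-85,-15,0,-53]], "fingers": 0.5, "grip_force": 20}}

```text
time_s: 13.85
eef_pos: [0.4835, 0.0937, 0.1263]
tool_rot: [0.991, 2.975, 0.007]
ft_force: [0.4, -0.8, -0.5]
grip_width: 0.0429
```

Run:
```python
from h import *
o=get_obs();e=o['eef_pos'];print(e,o['ft_force'],o['grip_width'],o['tool_rot'],o['joint_pos'])
c=cam('scene');T=cam('top');save(T[0],'t.png');
np.savez('s1.npz',im=c[0],K=c[1],R=c[2],t=c[3])
# peg top bright blob near expected in scene
for P in((.484,.094,.081),(.484,.094,.034)): print(proj(c,P))
A=cv2.resize(c[0][170:290,220:360],None,fx=4,fy=4,interpolation=cv2.INTER_CUBIC)
B=cv2.resize(T[0][180:300,200:260],(240,480),interpolation=cv2.INTER_CUBIC)
save(np.hstack([A,B]),'q1.png')
```

```text
[0.48346152 0.09368743 0.12626519] [ 0.39161027 -0.84583489 -0.4784816 ] 0.04292538656810877 [0.99114221 2.9754252  0.00740357] [-0.05241647  0.07296782  1.88668121  0.00336993  1.1754644  -2.5521988 ]
[[281.51558555 238.54570936]]
[[281.92102255 259.12779261]]
```

View pics/q1.png

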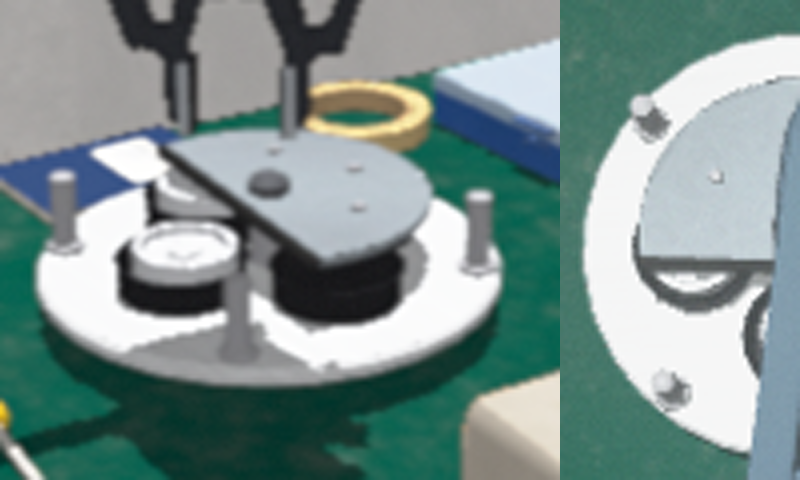

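The first puck lies flat in its cup (crop (183,250)). The open fingers straddle the peg at crop (236,272). Descend and pinch.

Call:
{"api": "move_arm", "payload": {"plan": [[0,0,25,0],[0,0,60,0],[0,0,85,0],[0,0,96,0],[0,0,101,0],[0,0,101,0]]}}

```text
time_s: 14.7
eef_pos: [0.4849, 0.094, 0.0261]
tool_rot: [0.992, 2.974, 0.008]
ft_force: [0.0, 0.3, -0.0]
grip_width: 0.0427
```

Call:
{"api": "move_arm", "payload": {"plan": [[0,0,0,0],[0,0,0,0],[0,0,0,0],[0,0,0,0]], "fingers": 0}}

```text
time_s: 15.2
eef_pos: [0.4858, 0.0939, 0.0269]
tool_rot: [0.991, 2.972, 0.008]
ft_force: [-0.2, -0.1, 6.7]
grip_width: 0.0129
```

```bash
cat > arc.py <<'E'
from h import *
import sys
from scipy.spatial.transform import Rotation as Ro
def arc(total,n,C=(.5535,.186),r=None):
    o=get_obs();e=o['eef_pos'];R=Ro.from_rotvec(o['tool_rot']).as_matrix()
    d=e[:2]-np.array(C);th=np.arctan2(d[1],d[0]);rr=np.hypot(*d)
    print('eef',e,'angle',np.degrees(th),'r',rr,'w',o['grip_width'],o['ft_force'])
    for i in range(1,n+1):
        s=total*(0.5-0.5*np.cos(np.pi*i/n)) if n>3 else total*i/n
        a=th+np.radians(s);q=r if r else rr
        w=np.array([C[0]+q*np.cos(a)-e[0],C[1]+q*np.sin(a)-e[1],0])
        t=R.T@w*1000;print([round(t[0],1),round(t[1],1),0,round(-s,1)])
if __name__=='__main__': arc(float(sys.argv[1]),int(sys.argv[2]))
E
python3 arc.py -49 9
```

```text
eef [0.48575277 0.09390262 0.02694849] angle -126.33836118850144 r 0.11433115855424032 w 0.012901691804095493 [-0.22464423 -0.13141549  6.72680616]
[np.float64(2.9), np.float64(0.0), 0, np.float64(1.5)]
[np.float64(11.4), np.float64(0.5), 0, np.float64(5.7)]
[np.float64(24.3), np.float64(2.4), 0, np.float64(12.2)]
[np.float64(39.6), np.float64(6.7), 0, np.float64(20.2)]
[np.float64(55.1), np.float64(13.6), 0, np.float64(28.8)]
[np.float64(68.6), np.float64(22.1), 0, np.float64(36.7)]
[np.float64(78.7), np.float64(30.3), 0, np.float64(43.3)]
[np.float64(84.7), np.float64(36.3), 0, np.float64(47.5)]
[np.float64(86.7), np.float64(38.5), 0, np.float64(49.0)]
```

Call:
{"api": "move_arm", "payload": {"plan": [[3,0,0,1.5],[11,0.5,0,6],[24,2.5,0,12],[40,7,0,20],[55,13.5,0,29],[69,22,0,37],[79,30,0,43],[85,36,0,47.5],[87,38.5,0,49],[87,38.5,0,49]]}}

```text
time_s: 16.45
eef_pos: [0.4381, 0.1775, 0.0269]
tool_rot: [2.138, 2.297, 0.011]
ft_force: [-4.1, -0.1, 7.9]
grip_width: 0.0128
```

```bash
python3 arc.py -50 9
```

```text
eef [0.43814178 0.1774922  0.02692456] angle -175.78200629307716 r 0.11567152763202022 w 0.012813939196697245 [-4.05867345 -0.05240623  7.8976752 ]
[np.float64(3.0), np.float64(0.0), 0, np.float64(1.5)]
[np.float64(11.8), np.float64(0.6), 0, np.float64(5.8)]
[np.float64(25.0), np.float64(2.7), 0, np.float64(12.5)]
[np.float64(40.8), np.float64(7.4), 0, np.float64(20.7)]
[np.float64(56.7), np.float64(14.7), 0, np.float64(29.3)]
[np.float64(70.5), np.float64(23.8), 0, np.float64(37.5)]
[np.float64(80.6), np.float64(32.5), 0, np.float64(44.2)]
[np.float64(86.7), np.float64(38.8), 0, np.float64(48.5)]
[np.float64(88.7), np.float64(41.1), 0, np.float64(50.0)]
```

Call:
{"api": "move_arm", "payload": {"plan": [[3,0,0,1.5],[11.5,0.5,0,6],[24.5,2.5,0,12],[40,7,0,20],[55.5,14,0,29],[69.5,23,0,37],[79.5,31.5,0,43],[85.5,37.5,0,47.5],[87.5,40,0,49],[87.5,40,0,49]]}}

```text
time_s: 17.7
eef_pos: [0.4698, 0.2694, 0.027]
tool_rot: [-2.9, -1.202, -0.009]
ft_force: [-6.0, 6.9, 4.0]
grip_width: 0.013
```

```bash
python3 arc.py 0 1
```

```text
eef [0.46977394 0.26936551 0.02700852] angle 135.12363298233 r 0.1181518548378155 w 0.012979787313181097 [-5.98035689  6.87727832  4.0444164 ]
[np.float64(0.0), np.float64(0.0), 0, -0.0]
```

Call:
{"api": "move_arm", "payload": {"plan": [[0,0,0,0],[0,0,0,0],[0,0,0,0],[0,0,-25,0],[0,0,-65,0],[0,0,-100,0],[0,0,-100,0]], "fingers": 0.5}}

```text
time_s: 18.58
eef_pos: [0.4719, 0.2695, 0.1304]
tool_rot: [-2.901, -1.202, -0.02]
ft_force: [1.0, 1.1, -0.7]
grip_width: 0.0425
```

Call:
{"api": "move_arm", "payload": {"plan": [[-18,15,0,-5],[-60,47,0,-12],[-105,83,0,-19],[-150,119,0,-26],[-195,155,0,-33],[-240,190,0,-40],[-285,226,0,-45],[-315,250,0,-45],[-328,260,0,-45],[-328,260,0,-45]], "fingers": 1, "grip_force": 60}}

```text
time_s: 19.82
eef_pos: [0.4235, -0.1465, 0.1266]
tool_rot: [2.222, 2.218, 0.019]
ft_force: [-0.0, 0.6, 0.1]
grip_width: 0.0856
```

Run:
```python
from h import *
o=get_obs();print(o['eef_pos'],o['tool_rot'],o['grip_width'])
T=cam('top');np.savez('t1.npz',im=T[0],K=T[1],R=T[2],t=T[3])
im=T[0][180:310,190:330];
g=cv2.cvtColor(im,cv2.COLOR_RGB2GRAY)
# front cup: dark blob in front of hood
m=(g<110).astype(np.uint8)
n,l,s,ce=cv2.connectedComponentsWithStats(m)
for i in range(1,n):
    if s[i][4]>80: print(s[i],ce[i]+[190,180],ray(T,*(ce[i]+[190,180]),.054))
print([b for b in blobs(T,.024) if b[0]<500])
G=cv2.resize(im,None,fx=4,fy=4,interpolation=cv2.INTER_CUBIC);save(G,'c2.png')
```

```text
[ 0.42348307 -0.14645277  0.12657514] [2.22221771 2.21804565 0.01916451] 0.08563944950659533
[   0    0  140  130 8390] [259.4147795  246.48009535] [0.5359235  0.18355666 0.054     ]
[ 29  50  80  50 974] [259.99589322 257.99281314] [0.50851413 0.18144074 0.054     ]
[(375, 173.0, 229.7, array([17.5, 48.7]), array([0.5801, 0.3961, 0.024 ])), (332, 224.0, 15.5, array([  2.6, 505.2]), array([1.1497, 0.2948, 0.024 ]))]
```

Call:
{"api": "move_arm", "payload": {"plan": [[0,0,30,0],[0,0,80,0],[0,0,120,0],[0,0,140,0],[0,-1,149,0],[0,-1,149,0]]}}

```text
time_s: 20.62
eef_pos: [0.4239, -0.1434, -0.0226]
tool_rot: [2.22, 2.222, 0.019]
ft_force: [0.1, 0.6, -0.2]
grip_width: 0.0856
```

Call:
{"api": "move_arm", "payload": {"plan": [[0,0,0,0],[0,0,0,0],[0,0,0,0],[0,0,0,0],[0,0,0,0]], "fingers": 0}}

```text
time_s: 21.25
eef_pos: [0.4252, -0.1444, -0.0207]
tool_rot: [2.218, 2.22, 0.02]
ft_force: [-2.9, 1.5, 12.4]
grip_width: 0.0534
```

Run:
```python
from h import *
T=load('t1.npz')
for n in('top0.npz','t1.npz'):
    g=cv2.cvtColor(load(n)[0],cv2.COLOR_RGB2GRAY).astype(float)
    P=[]
    for r in range(254,284,3):
        row=g[r,235:290];k=np.where(row<120)[0]
        if len(k): print(n[:2],r,k.min()+235,k.max()+235,len(k),(k.min()+k.max())/2+235)
```

```text
to 254 235 272 31 253.5
to 257 235 274 29 254.5
to 260 247 275 29 261.0
to 263 246 276 31 261.0
to 266 246 276 31 261.0
to 269 247 275 29 261.0
to 272 248 274 27 261.0
to 275 251 271 21 261.0
to 278 255 267 13 261.0
t1 254 235 286 30 260.5
t1 257 245 272 28 258.5
t1 260 244 273 30 258.5
t1 263 244 273 30 258.5
t1 266 244 273 30 258.5
t1 269 245 273 29 259.0
t1 272 246 271 26 258.5
t1 275 249 269 21 259.0
t1 278 253 265 13 259.0
```

Cup_1 now stands at the front, empty (dark, column centre 258.7 → about (0.495, 0.184)). Next I lift puck b and go round the stand's front.

Call:
{"api": "move_arm", "payload": {"plan": [[0,0,-25,0],[0,0,-75,0],[0,0,-115,0],[40,0,-115,0],[95,0,-115,0],[150,5,-115,0],[200,20,-115,0],[250,42,-115,0],[300,64,-115,0],[328,73,-115,0]]}}

```text
time_s: 22.5
eef_pos: [0.4967, 0.1853, 0.0972]
tool_rot: [2.216, 2.222, 0.02]
ft_force: [-0.4, -0.1, -4.8]
grip_width: 0.0528
```

Call:
{"api": "move_arm", "payload": {"plan": [[0,0,0,0],[0,0,0,0]]}}

```text
time_s: 22.75
eef_pos: [0.4957, 0.185, 0.0966]
tool_rot: [2.216, 2.223, 0.018]
ft_force: [0.6, -0.4, -5.7]
grip_width: 0.0529
```

Call:
{"api": "move_arm", "payload": {"plan": [[-1,2,15,0],[-1,2,35,0],[-1,2,48,0],[-1,2,54,0],[-1,2,57,0],[-1,2,57,0]]}}

```text
time_s: 23.5
eef_pos: [0.4985, 0.1843, 0.0398]
tool_rot: [2.216, 2.223, 0.018]
ft_force: [0.3, 0.1, -4.4]
grip_width: 0.053
```

Call:
{"api": "move_arm", "payload": {"plan": [[0,0,2,0],[0,0,4,0],[0,0,6,0],[0,0,8,0],[0,0,9,0],[0,0,9,0]]}}

```text
time_s: 24.25
eef_pos: [0.4985, 0.1844, 0.0307]
tool_rot: [2.216, 2.223, 0.018]
ft_force: [0.8, 0.4, -4.7]
grip_width: 0.0528
```

Run:
```python
from h import *
o=get_obs();print(o['eef_pos'],o['ft_force'],o['ft_torque'])
for n,c in(('now',cam('scene')),('s1',load('s1.npz'))):
    g=cv2.cvtColor(c[0],cv2.COLOR_RGB2GRAY)
    for r in (234,238,242,246): print(n,r,g[r,244:290:1].tolist())
```

```text
[0.49848508 0.18439803 0.0306902 ] [ 0.76930365  0.39745792 -4.71800192] [ 0.0001301  -0.00156826  0.0387021 ]
now 234 [253, 253, 232, 128, 38, 21, 32, 68, 113, 142, 153, 155, 156, 157, 159, 160, 160, 161, 161, 161, 161, 161, 160, 157, 153, 147, 143, 144, 147, 150, 150, 142, 117, 68, 29, 40, 87, 128, 135, 120, 113, 98, 59, 39, 77, 122]
now 238 [147, 148, 145, 121, 62, 23, 22, 25, 23, 36, 66, 88, 95, 116, 135, 143, 146, 150, 150, 151, 151, 152, 150, 147, 139, 133, 126, 117, 119, 115, 112, 122, 130, 102, 51, 55, 105, 142, 149, 147, 131, 90, 43, 36, 78, 123]
now 242 [146, 147, 144, 129, 90, 43, 23, 25, 26, 25, 25, 25, 26, 26, 26, 25, 23, 25, 25, 24, 24, 25, 24, 24, 25, 32, 64, 98, 116, 121, 122, 121, 115, 93, 61, 85, 126, 148, 166, 174, 153, 124, 71, 27, 22, 29]
now 246 [145, 145, 146, 147, 147, 146, 141, 129, 109, 82, 59, 45, 35, 28, 25, 25, 27, 25, 25, 25, 24, 24, 26, 25, 26, 34, 64, 98, 115, 121, 122, 121, 118, 123, 136, 146, 149, 147, 148, 148, 146, 131, 93, 52, 27, 24]
s1 234 [251, 251, 251, 240, 160, 67, 23, 33, 72, 120, 172, 225, 245, 250, 252, 252, 251, 244, 228, 220, 223, 226, 226, 221, 228, 243, 249, 252, 251, 248, 240, 239, 232, 184, 135, 92, 49, 59, 91, 111, 117, 119, 112, 86, 48, 25]
s1 238 [250, 250, 251, 252, 239, 139, 46, 36, 65, 106, 136, 147, 152, 155, 156, 158, 157, 158, 158, 158, 159, 159, 158, 159, 159, 158, 156, 156, 155, 151, 146, 142, 137, 126, 115, 105, 99, 110, 137, 147, 149, 148, 143, 116, 60, 24]
s1 242 [251, 251, 251, 252, 239, 143, 47, 22, 23, 25, 26, 24, 24, 25, 25, 26, 25, 27, 28, 28, 28, 27, 28, 26, 26, 25, 24, 23, 22, 25, 30, 62, 96, 117, 122, 122, 120, 119, 135, 154, 149, 146, 144, 123, 70, 28]
s1 246 [250, 250, 250, 251, 250, 238, 188, 128, 88, 59, 35, 25, 24, 24, 25, 25, 24, 23, 24, 25, 26, 22, 23, 25, 25, 23, 24, 23, 21, 26, 44, 70, 97, 115, 122, 122, 119, 128, 187, 244, 253, 254, 254, 237, 158, 88]
```

Call:
{"api": "move_arm", "payload": {"plan": [[0,-1,1,0],[0,-1,2,0],[0,-1,4,0],[0,-1,5,0],[0,-1,6,0],[0,-1,6,0]]}}

```text
time_s: 25.05
eef_pos: [0.4976, 0.1844, 0.0246]
tool_rot: [2.216, 2.223, 0.018]
ft_force: [-0.3, -0.8, -5.7]
grip_width: 0.053
```

Call:
{"api": "move_arm", "payload": {"plan": [[0,0,0,0],[0,0,0,0],[0,0,0,0],[0,0,0,0],[0,0,-30,0],[0,0,-80,0],[0,0,-130,0],[0,-40,-160,0],[0,-80,-160,0],[0,-80,-160,0]], "fingers": 1}}

```text
time_s: 26.3
eef_pos: [0.414, 0.1834, 0.1841]
tool_rot: [2.215, 2.224, 0.018]
ft_force: [1.7, 0.4, 0.4]
grip_width: 0.0853
```

Call:
{"api": "move_arm", "payload": {"plan": [[40,0,0,0],[90,0,0,0],[140,0,0,0],[190,0,0,0],[220,0,0,0],[220,0,0,0]]}}

```text
time_s: 27.05
eef_pos: [0.4132, 0.4052, 0.1848]
tool_rot: [2.212, 2.227, 0.018]
ft_force: [-0.6, -1.6, -0.1]
grip_width: 0.0852
```

Run:
```python
from h import *
o=get_obs();print(o['time_s'],o['eef_pos'],o['ft_force'])
c=cam('scene');T=cam('top')
A=cv2.resize(c[0][190:280,220:360],(560,360),interpolation=cv2.INTER_CUBIC)
A=np.vstack([A,np.zeros((120,560,3),np.uint8)])
B=cv2.resize(T[0][180:300,230:290],(240,480),interpolation=cv2.INTER_CUBIC)
save(np.hstack([A,B]),'f.png')
```

```text
27.05 [0.41322649 0.40521509 0.18478154] [-0.6205146  -1.64925526 -0.13755696]
```

View pics/f.png

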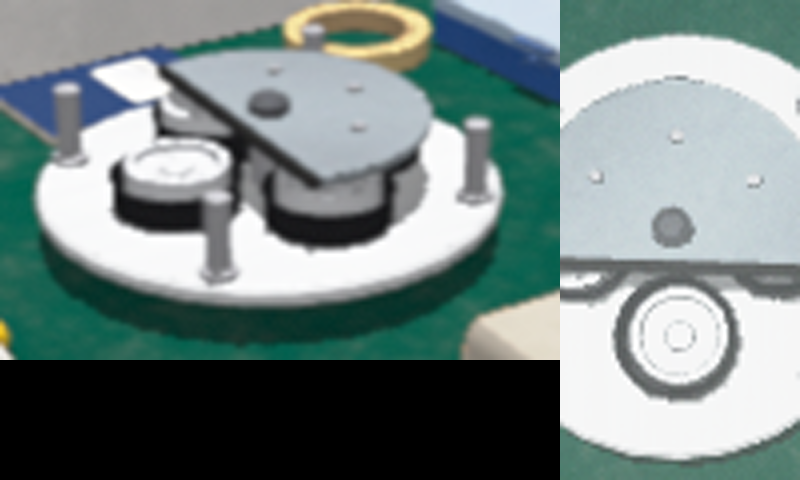

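The front puck sits flat and centred in its cup (top crop (678,337)), and the left and right cups both hold pucks. Nothing touches the carousel.

```bash
python3 -c "
from bench import close_job;print(close_job())"
```

```text
the job is handed in; nothing more can be done
None
```

Both loose pucks are in the two empty cups, one each, and I handed the job in after about 27 s of robot time.

- **First puck:** puck a went into cup_0, which already stood at the open front, about 8° off. I then pinched peg_0, turned the disc about 98° clockwise and released it, which brought cup_1 clear of the hood.
- **Second puck:** puck b went round the front of the force stand and into cup_1.
- **Last checks:** the final pictures show puck b flat and centred in the front cup. Pucks also show in the left cup (puck a) and the right cup. The arm was clear of everything, and the wrist force read close to zero. I did not measure whether the disc was still after the last release; nothing was touching it.
- **What disagreed:** the real fingertips stood about 30 mm higher than the reported tool position implied. My first grasp therefore closed above puck a without touching it. I corrected the height from the pictures, then set puck a down once and regripped it higher before loading it.

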